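# Empty the tray of cabinet feet into the bin and hold it tipped

### The arm

A 6-joint arm with a two-finger parallel gripper is mounted at the origin on the work surface. World frame = base frame: x ahead of the robot, y to its left, z up, the work surface at z = 0. Lengths are in m, angles in rad, forces in N, time in s.
With the tool pointing down it reaches from about 0.25 to 0.725 m from the base axis. Payload 4 kg.
Tool frame: the origin (TCP) lies on the centre line of the jaws, within the pads' length; the fingertips stand 17 mm ahead of it and the grasp point (between the pads) lies 2 mm behind it; z points along the fingers, y is the line along which they close (so a half turn about z gives the same grasp; the last joint's range is limited). The gripper opens to 85 mm and grips with 20 to 120 N. Pads are 22 mm wide; open, the fingers measure 114 mm over their backs; the gripper's body (76 mm by 85 mm) begins 54 mm behind the grasp point. The pads swing forward as they close: fully open they stand 13 mm farther back than shut.
Start: joints at [1.181, 0.241, 0.005, 1.335, 0, 1.571], TCP at [0.19, 0.462, 0.248] pointing down, gripper open.
Joint ranges: [-2.72, 2.72], [-1.05, 1.87], [-1.09, 1.28], [-1.99, 2.15], [-1.42, 1.44], [-3.14, 3.14]. Speed limits (rad/s): [2.79, 2.79, 3.14, 3.14, 3.14, 3.14].

### API

Orientations are given as a unit quaternion [x, y, z, w].
In Python, from workcell import get_obs, imaging, order gives the robot as it stands.
- The arm moves only by the tool apply_moves, never from a script. Its argument "targets" is a list that holds one entry, the list of rows, each a list of 5 numbers: the shift along the world's x, y, z in units of 40 mm (1.0 is 40 mm), then the turn about the world's z in degrees, then the gripper command: -1 is shut, 1 is fully open, values between are in proportion. In form: [[[dx, dy, dz, turn, fingers], ...]]. A call has 1 to 8 rows; each row shifts and turns the commanded pose from where the row before left it; what a row does not reach is not made up. A row lasts 1/12 s, in which the tool goes at most 41.7 mm and 7.16 degrees, less where a joint would pass 70% of its speed; a pose out of reach is approached as far as the arm can. A call is refused whole if a number of a shift passes 1 or a number of a turn 7.16, either way. A call with a gripper value outside its range is refused whole. The fingers move at their own pace and stop on an object; the grip force is fixed at half the most. Time passes only in rows, so rows that do not move let the fingers close. It gives the time, the measured TCP pose, the force, the opening and the grip force at its end, in the units of the state.
- get_obs(): the state, without advancing time (a new reading comes with each control period).
- imaging.camera(name): name is "side" or "top" or "wrist"; returns (picture, depth): 480x640x3 uint8, blue, green, red; 480x640 float32, m along the optical axis (not along the pixel's ray), 0 where there is no reading.
- imaging.get_calibration(name): a dict with "camera_matrix" (3x3 intrinsics, pixels), "eye" and "rotation" of the camera in the world; the wrist camera has in their place "hand_eye" (4x4, takes a point from camera to tool coordinates, whose origin is the TCP and whose axes are the flange's). Camera axes: x right, y down, z forward; pixel columns grow to the right and rows downward; lengths in m; the calibration is good to about 2 mm. A picture is of the moment at which its call begins: read the wrist's pose just before it. get_calibration takes no time and is no camera call.
- order.job_done(): hands the job in; it is judged then, once.
The state is a dict: "clock": time; "joint_pos": joint angles; "joint_vel": joint speeds; "tau": joint torques, N m; "eef_pos": TCP position; "tool_rot": TCP orientation; "ft_force": force on the tool from outside, world axes, zero at the start; "ft_torque": the same for the moment, N m; "grip_width": finger opening in m; "grasp_force": force on a finger pad.
Only numpy, scipy, OpenCV 4.12 (cv2) and the standard library are available. Lean on these libraries where they do the work, as an engineer would, in place of code of your own. Each camera call takes 0.05 s, during which the arm holds its last target. There are 200 camera calls.

### The job

Draw the loaded parts tray by its handle straight up out of its plywood holder, carry it to the grey bin without spilling, and tip it open lip down so that all four cabinet feet slide off into the bin. Finish still holding the emptied tray raised above the bin, lip down and tipped about 35 degrees, touching neither bin nor holder; do not put it down or let go. Leave everything else on the bench where it is.

Things in the scene. Friction and masses are not known exactly. Their poses are not given: they have to be found in the camera images.
- tray: The parts tray, one rigid piece, 0.2 to 0.4 kg: aluminium pan 200 mm long (x) by 120 mm wide (y); floor 4 mm; side and rear walls 38 mm high, 3 mm thick; no front wall at -x (the open lip). A wooden board along the middle splits it into two straight lanes 51 mm wide and rises into the handle. Origin: centre of the underside, 10 mm above the bench at first. x: lip to rear wall; z up.
- tray_grip (a point): Middle of the tray's wooden handle, the place to take hold of: 72 mm above the tray's underside, half-way along the tray. The handle is upright, 12 mm thick across the tray's y, 80 mm long along x, and stands from 35 to 97 mm above the underside. Tray axes.
- tray_lip (a point): Middle of the tray's open front lip, at the underside: 100 mm from the handle point along the tray's -x and 72 mm down its z. Tray axes. In the holder the lip faces roughly the robot. The metal is slippery: the feet start to slide when it leans 13 to 21 degrees.
- dock: Plywood holder fixed to the bench: a pocket 228 x 148 mm outside in which the tray sits, base 10 mm, walls up to 40 mm above the bench on all four sides (the front one closes the tray's lip), 3 mm play. Origin at the centre of its underside; axes as the tray's in it. It stands on the left or the right, the bin on the other side.
- bin: Open square plastic bin, fixed to the bench, 220 x 220 mm (228 mm over the rim), 80 mm high, walls 4 mm, floor 4 mm. Origin at the centre of its underside.
- foot0_mid (a point): Cabinet foot 1 of 4, loose in the tray, two in each lane: stepped black plastic disc 32 mm across at the base, 22 mm above, 27 mm tall, 30 g, standing on its base. Point at its centre, half-way up.
- foot1_mid (a point): Cabinet foot 2 of 4, loose in the tray, two in each lane: stepped black plastic disc 32 mm across at the base, 22 mm above, 27 mm tall, 30 g, standing on its base. Point at its centre, half-way up.
- foot2_mid (a point): Cabinet foot 3 of 4, loose in the tray, two in each lane: stepped black plastic disc 32 mm across at the base, 22 mm above, 27 mm tall, 30 g, standing on its base. Point at its centre, half-way up.
- foot3_mid (a point): Cabinet foot 4 of 4, loose in the tray, two in each lane: stepped black plastic disc 32 mm across at the base, 22 mm above, 27 mm tall, 30 g, standing on its base. Point at its centre, half-way up.
- tape: Bystander, to be left where it is: tape measure, 66 x 34 x 62 mm. Origin at the centre of its underside.
- level: Bystander, to be left where it is: short spirit level standing on edge, 200 x 22 x 42 mm. Origin at the centre of its underside.
- capsjar: Bystander, to be left where it is: closed jar, 60 mm across, 85 mm tall. Origin at the centre of its underside.
- driver: Bystander, to be left where it is: screwdriver, 200 mm long, lying. Origin at the underside, near the middle.
- offcut: Bystander, to be left where it is: plywood offcut, 90 x 45 x 22 mm. Origin at the centre of its underside.
- wrench: Bystander, to be left where it is: small wrench, 170 mm long, lying flat. Origin at the underside, near the middle.
- gluetin: Bystander, to be left where it is: steel tin, 70 mm across, 100 mm tall. Origin at the centre of its underside.
Mind the look-alikes: they are no part of the job. Leave any blue or red look-alike of the part that bears foot0_mid alone.

How it is judged:
By the outcome, as a careful person would: the job done as asked, in the order asked, and still so for the second after the job is handed in, while the arm keeps its last pose, push and grip.
It also fails if it takes over 42 s, if anything falls off the work surface, if the arm or the gripper's body presses on something with over 40 N, if the wrist force passes 120 N, or if a joint passes its speed limit or range.

## Working session

There is one attempt and no reset: what is moved stays moved. The work goes in short steps, Python scripts to look and compute and a tool call to move; the robot and the scene stay as the last step left them, time stands still between calls to the robot, and variables do not carry over. Pictures are saved under pics/ and viewed, at most 12 in all, crops included, and the job is handed in when it is done.

Besides the shell and the picture viewer there is one more tool, called after "Emit:" by a JSON object that holds its "fn" and its "kwargs". apply_moves: Moves the arm, as the interface text tells. Its arguments: {"type":"object","properties":{"targets":{"type":"array","items":{"type":"array","items":{"type":"array","items":{"type":"number"}}}}},"required":["targets"]}

```bash
mkdir -p pics
cat > h.py <<'E'
import numpy as np, cv2
from workcell import get_obs, imaging, order
def shot(n,f):
    p,d=imaging.camera(n); cv2.imwrite('pics/'+f+'.png',p); np.save('pics/'+f+'.npy',d); return p,d
def pts(n,d):
    c=imaging.get_calibration(n); K=np.array(c['camera_matrix']); v,u=np.mgrid[:480,:640]
    P=np.stack([(u-K[0,2])/K[0,0]*d,(v-K[1,2])/K[1,1]*d,d],-1)
    return P@np.array(c['rotation']).T+np.array(c['eye'])
E
python3 - <<'E'
from h import *
print(get_obs())
for n in('top','side'): shot(n,n+'0'); print(imaging.get_calibration(n))
E
```

```text
{'clock': 0.0, 'joint_pos': array([ 1.18099414e+00,  2.41408268e-01,  3.72174148e-03,  1.33517745e+00,
       -5.83294537e-06,  1.57077513e+00]), 'joint_vel': array([ 0.00014877, -0.00074692, -0.00019508,  0.00207848, -0.00065505,
       -0.00155874]), 'tau': array([-1.61138061e-03, -3.72318077e+01,  2.52407777e+01,  1.67583913e-02,
       -1.94296990e-04,  8.16082519e-06]), 'eef_pos': array([0.18978032, 0.46194637, 0.24741431]), 'tool_rot': array([ 1.93658996e-01,  9.81068359e-01, -1.01481510e-03, -1.97370059e-04]), 'ft_force': array([-0.52532164, -0.65518635, -0.26700196]), 'ft_torque': array([ 0.01840387, -0.00932206, -0.01369002]), 'grasp_force': 0.0, 'grip_width': 0.08502591191869754}
{'camera_matrix': array([[619.81215362,   0.        , 321.58396555],
       [  0.        , 619.81215362, 241.94067543],
       [  0.        ,   0.        ,   1.        ]]), 'eye': array([4.14070542e-01, 1.33358312e-03, 1.51607467e+00]), 'rotation': array([-0.70077953,  0.71251336, -0.02102302,  0.02812116])}
{'camera_matrix': array([[510.01289874,   0.        , 322.24951717],
       [  0.        , 510.01289874, 243.0452139 ],
       [  0.        ,   0.        ,   1.        ]]), 'eye': array([0.46497381, 0.83714212, 0.82407751]), 'rotation': array([-0.01467032,  0.91660933, -0.39946817,  0.00610782])}
```

View pics/top0.png

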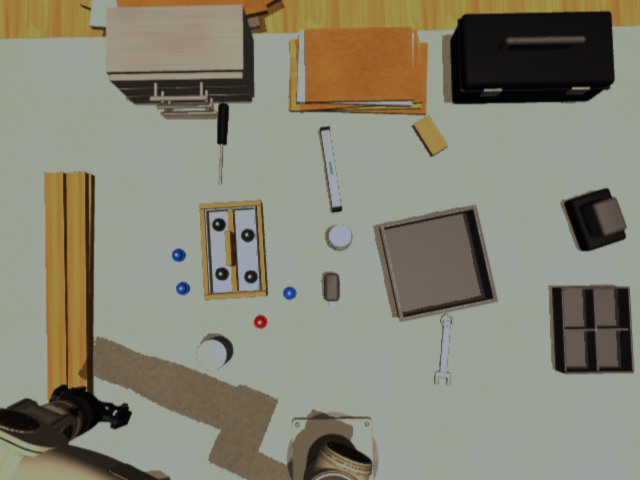

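View pics/side0.png

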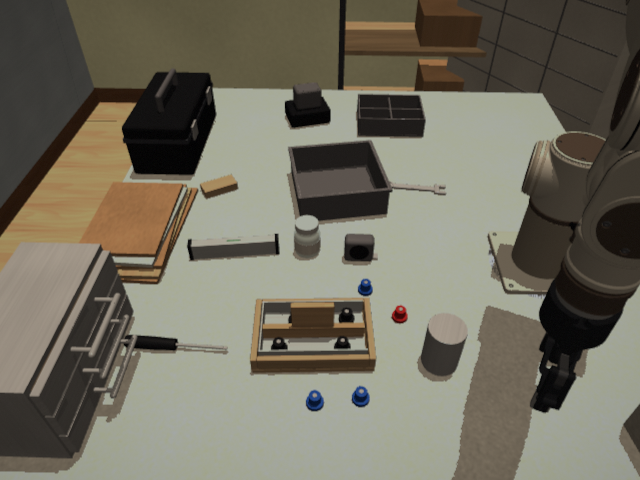

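The top view shows the dock and tray at about px (234,249), handle (231,248), lip towards the robot, and the bin at about (435,262), turned about 10°. Next I measure both from depth.

```bash
cat >> h.py <<'E'
from scipy.spatial.transform import Rotation as R
_p=pts
def pts(n,d):
    c=imaging.get_calibration(n); K=np.array(c['camera_matrix']); v,u=np.mgrid[:480,:640]
    P=np.stack([(u-K[0,2])/K[0,0]*d,(v-K[1,2])/K[1,1]*d,d],-1)
    return P@R.from_quat(c['rotation']).as_matrix().T+np.array(c['eye'])
def rect(Q): return cv2.minAreaRect((Q[:,:2]*1000).astype(np.float32)), np.median(Q,0), len(Q)
E
python3 - <<'E'
from h import *
P=pts('top',np.load('pics/top0.npy'))
def sel(u0,u1,v0,v1,z0,z1):
    A=P[v0:v1,u0:u1].reshape(-1,3); return A[(A[:,2]>z0)&(A[:,2]<z1)]
print('bench',np.median(P[200:300,350:370,2]),np.median(P[330:360,500:530,2]))
print('handle',rect(sel(205,260,210,290,.09,.12)))
print('dock',rect(sel(190,280,190,310,.03,.055)))
print('rim',rect(sel(365,505,195,330,.07,.095)))
for r in [('jar',325,357,220,255),('tape',318,345,268,306),('tin',190,235,330,375)]:
    print(r[0],rect(sel(*r[1:],.03,.12)))
E
```

```text
bench 6.672973271448779e-05 0.00014643259598667857
handle (((504.5838623046875, 228.72987365722656), (78.65434265136719, 13.082030296325684), 2.7103168964385986), array([0.50434525, 0.22829467, 0.10580888]), 214)
dock (((504.345458984375, 229.08047485351562), (230.0726318359375, 149.36473083496094), 2.863694429397583), array([0.50923718, 0.22803309, 0.0406252 ]), 2597)
rim (((463.0015869140625, -253.43798828125), (230.4252166748047, 231.47265625), 10.826475143432617), array([ 0.46273655, -0.26358587,  0.07957701]), 1679)
jar (((527.1524047851562, -27.641733169555664), (59.781471252441406, 55.98440933227539), 88.78849792480469), array([ 0.52646593, -0.02590253,  0.08373978]), 516)
tape (((410.535888671875, -6.453561782836914), (35.50446319580078, 63.435264587402344), 89.05292510986328), array([ 0.40965838, -0.00541009,  0.05999656]), 407)
tin (((262.9669494628906, 268.69647216796875), (69.11157989501953, 68.98487854003906), 56.43373107910156), array([0.26493068, 0.26460226, 0.0992889 ]), 898)
```

Emit:
{"fn": "apply_moves", "kwargs": {"targets": [[[0.78,-0.58,0,2.5,1],[0.78,-0.58,0,2.5,1],[0.78,-0.58,0,2.5,1],[0.78,-0.58,0,2.5,1],[0.78,-0.58,0,2.5,1],[0.78,-0.58,0,2.5,1],[0.78,-0.58,0,2.5,1],[0.78,-0.58,0,2.5,1]]]}}

```text
clock: 0.77
eef_pos: [0.4406, 0.2753, 0.248]
tool_rot: [0.019, 1.0, -0.0, -0.0]
ft_force: [0.0, 0.8, 0.4]
grip_width: 0.0857
grasp_force: 0.0
```

Emit:
{"fn": "apply_moves", "kwargs": {"targets": [[[0.78,-0.58,-0.2,2.5,1],[0.78,-0.58,-0.2,2.5,1],[0.0,0.0,-0.6,0,1],[0,0,-0.4,0,1],[0,0,0,0,1],[0,0,0,0,1]]]}}

```text
clock: 1.27
eef_pos: [0.5011, 0.2299, 0.1911]
tool_rot: [-0.023, 1.0, -0.001, -0.002]
ft_force: [0.3, 0.3, 1.1]
grip_width: 0.0853
grasp_force: 0.0
```

```bash
cat >> h.py <<'E'
def wrist(f):
    o=get_obs(); p,d=imaging.camera('wrist'); cv2.imwrite('pics/'+f+'.png',p)
    c=imaging.get_calibration('wrist'); K=np.array(c['camera_matrix']); T=np.array(c['hand_eye']); v,u=np.mgrid[:480,:640]
    P=np.stack([(u-K[0,2])/K[0,0]*d,(v-K[1,2])/K[1,1]*d,d],-1)@T[:3,:3].T+T[:3,3]
    return o,P@R.from_quat(o['tool_rot']).as_matrix().T+o['eef_pos'],d
E
python3 - <<'E'
from h import *
o,P,d=wrist('w0')
Q=P[(d>0)&(P[...,2]>.098)&(P[...,2]<.115)]; Q=Q[(abs(Q[:,0]-.504)<.06)&(abs(Q[:,1]-.229)<.03)]
print(o['eef_pos'],rect(Q),Q.min(0),Q.max(0))
Q=P[(d>0)&(P[...,2]>.033)&(P[...,2]<.046)]; Q=Q[(abs(Q[:,0]-.504)<.14)&(abs(Q[:,1]-.229)<.1)];print(rect(Q))
E
```

```text
[0.50112098 0.22990269 0.19108603] (((502.361328125, 229.80288696289062), (79.62894439697266, 11.984641075134277), 2.9291718006134033), array([0.49819542, 0.22972762, 0.10664209]), 2108) [0.46255856 0.22228669 0.09805431] [0.54220406 0.23715841 0.1087956 ]
(((502.8621826171875, 229.8414764404297), (230.23072814941406, 148.38978576660156), 2.9020049571990967), array([0.46053616, 0.22765564, 0.03988155]), 17383)
```

View pics/w0.png

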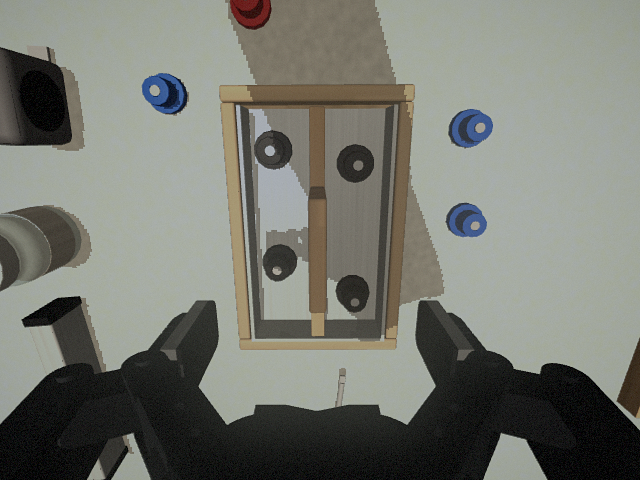

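The wrist view shows four black feet, two per lane, and the handle upright at (317,245). Wrist and top measurements agree, so I descend and grip.

Emit:
{"fn": "apply_moves", "kwargs": {"targets": [[[0.05,0,-0.9,0.3,1],[0,0,-0.9,0,1],[0,0,-0.6,0,1],[0,0,-0.38,0,1],[0,0,0,0,0],[0,0,0,0,-1],[0,0,0,0,-1],[0,0,0,0,-1]]]}}

```text
clock: 1.98
eef_pos: [0.5056, 0.2316, 0.0835]
tool_rot: [-0.026, 1.0, 0.001, 0.002]
ft_force: [0.4, -0.2, 0.1]
grip_width: 0.0385
grasp_force: 0.0
```

Emit:
{"fn": "apply_moves", "kwargs": {"targets": [[[0,0,0,0,-1],[0,0,0,0,-1],[0,0,0,0,-1],[0,0,0,0,-1]]]}}

```text
clock: 2.32
eef_pos: [0.505, 0.2308, 0.0826]
tool_rot: [-0.026, 1.0, 0.0, 0.001]
ft_force: [-1.0, 0.5, 5.7]
grip_width: 0.0111
grasp_force: 59.8
```

Emit:
{"fn": "apply_moves", "kwargs": {"targets": [[[0,0,0.1,0,-1],[0,0,0.2,0,-1],[0,0,0.3,0,-1],[0,0,0.4,0,-1],[0,0,0.5,0,-1],[0,0,0.5,0,-1],[0,0,0.5,0,-1],[0,0,0.4,0,-1]]]}}

```text
clock: 2.98
eef_pos: [0.5036, 0.2303, 0.1983]
tool_rot: [-0.026, 1.0, -0.0, -0.0]
ft_force: [1.0, -0.5, -4.5]
grip_width: 0.0109
grasp_force: 58.5
```

Emit:
{"fn": "apply_moves", "kwargs": {"targets": [[[0,0,0.3,0,-1],[0,0,0.2,0,-1],[0,0,0.1,0,-1],[0,0,0,0,-1],[0,0,0,0,-1]]]}}

```text
clock: 3.4
eef_pos: [0.5035, 0.2303, 0.2203]
tool_rot: [-0.026, 1.0, -0.0, -0.001]
ft_force: [0.3, 0.2, -5.2]
grip_width: 0.0113
grasp_force: 58.5
```

Run:
```python
from h import *
shot('side','side1')
```

```text
(no output)
```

View pics/side1.png

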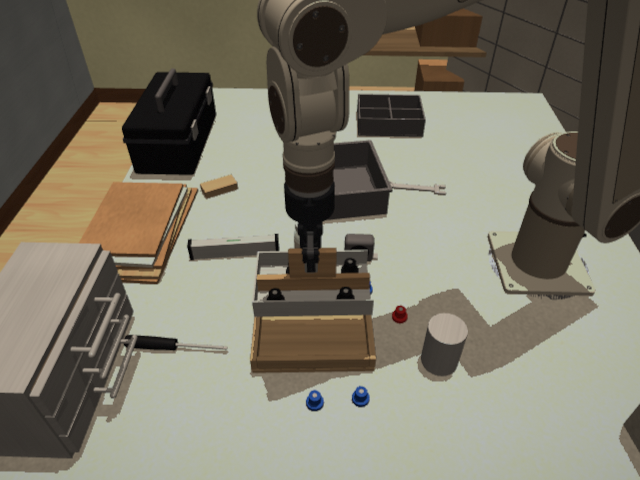

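The tray is out, level, with all feet aboard (px 275–370, 260–300). Now I carry it to the bin.

Emit:
{"fn": "apply_moves", "kwargs": {"targets": [[[0,-0.15,0,0.5,-1],[0,-0.3,0,0.5,-1],[0,-0.45,0,0.5,-1],[0,-0.6,0,0.5,-1],[0,-0.75,0,0.5,-1],[0,-0.85,0,0.5,-1],[0,-0.85,0,0.5,-1],[0,-0.85,0,0.5,-1]]]}}

```text
clock: 4.12
eef_pos: [0.5031, 0.0367, 0.2203]
tool_rot: [-0.061, 0.998, -0.0, -0.001]
ft_force: [1.3, -0.6, -5.7]
grip_width: 0.0113
grasp_force: 58.5
```

Emit:
{"fn": "apply_moves", "kwargs": {"targets": [[[0.03,-0.85,0,0.5,-1],[0.03,-0.85,0,0.5,-1],[0.03,-0.85,0,0.5,-1],[0.03,-0.85,0,0.5,-1],[0.03,-0.85,0,0.5,-1],[0.03,-0.85,0,0.5,-1],[0.03,-0.7,0,0.5,-1],[0.03,-0.5,0,0.5,-1]]]}}

```text
clock: 4.78
eef_pos: [0.5125, -0.2166, 0.2202]
tool_rot: [-0.095, 0.996, -0.0, -0.001]
ft_force: [0.6, 0.8, -3.8]
grip_width: 0.0114
grasp_force: 58.8
```

Emit:
{"fn": "apply_moves", "kwargs": {"targets": [[[0,-0.4,0,0,-1],[0,-0.2,0,0,-1],[0,-0.15,0,0,-1],[0,0,0,0,-1],[0,0,0,0,-1]]]}}

```text
clock: 5.2
eef_pos: [0.5134, -0.2429, 0.2207]
tool_rot: [-0.096, 0.995, 0.001, -0.0]
ft_force: [0.2, 0.9, -5.3]
grip_width: 0.0113
grasp_force: 58.8
```

Run:
```python
from h import *
shot('side','side2');o=get_obs();print(o['joint_pos'],R.from_quat(o['tool_rot']).as_matrix()[:,1])
```

```text
[-4.41522050e-01  3.88432063e-01  1.40154213e-01  1.32336977e+00
  5.43426774e-04 -6.33965540e-01] [-1.91257365e-01  9.81539471e-01  9.42089963e-04]
```

View pics/side2.png

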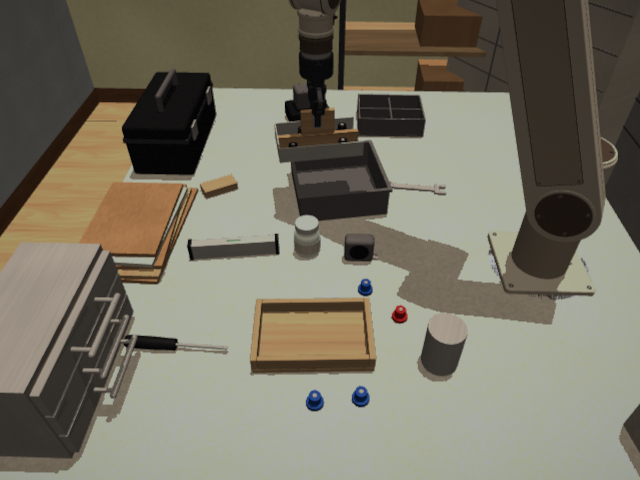

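The tray hangs level above the bin with the feet still in it (px 290–345, 125–145). I lower the rear onto the far rim to start the tip.

Emit:
{"fn": "apply_moves", "kwargs": {"targets": [[[0,0,-0.2,0,-1],[0,0,-0.4,0,-1],[0,0,-0.5,0,-1],[0,0,-0.35,0,-1],[0,0,-0.15,0,-1],[0,0,0,0,-1]]]}}

```text
clock: 5.75
eef_pos: [0.5123, -0.242, 0.1549]
tool_rot: [-0.096, 0.995, 0.001, -0.002]
ft_force: [-0.3, -0.1, -4.5]
grip_width: 0.0113
grasp_force: 58.8
```

Emit:
{"fn": "apply_moves", "kwargs": {"targets": [[[0,0,-0.1,0,-1],[-0.05,-0.01,-0.06,0,-1],[-0.05,-0.01,-0.06,0,-1],[-0.05,-0.01,-0.06,0,-1]]]}}

```text
clock: 6.08
eef_pos: [0.5103, -0.2447, 0.1496]
tool_rot: [-0.096, 0.995, -0.001, 0.004]
ft_force: [-1.3, 3.3, 6.4]
grip_width: 0.0113
grasp_force: 60.4
```

Emit:
{"fn": "apply_moves", "kwargs": {"targets": [[[-0.05,-0.01,-0.06,0,-1],[-0.05,-0.01,-0.06,0,-1],[-0.05,-0.01,-0.06,0,-1],[-0.05,-0.01,-0.06,0,-1],[0,0,0,0,-1]]]}}

```text
clock: 6.5
eef_pos: [0.5005, -0.2466, 0.1399]
tool_rot: [-0.096, 0.995, -0.001, 0.002]
ft_force: [-4.6, 2.2, 8.5]
grip_width: 0.0113
grasp_force: 60.8
```

Run:
```python
from h import *
p,d=shot('side','side3'); cv2.imwrite('pics/side3c.png',cv2.resize(p[40:240,230:460],None,fx=3,fy=3)[:600,:800])
o=get_obs();print(R.from_quat(o['tool_rot']).as_matrix()[:,2])
```

```text
[ 0.00482171 -0.00130121 -0.99998753]
```

View pics/side3c.png

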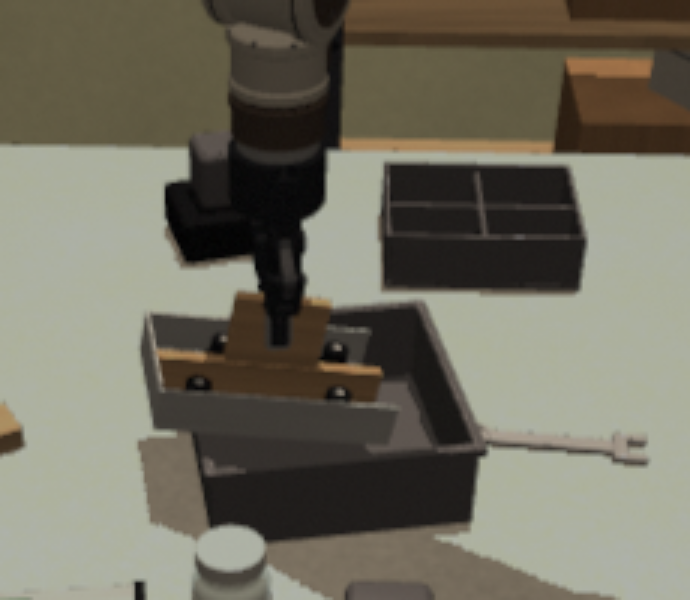

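Tipped about 11°, feet still in. Now I move the lip to the near inner wall of the bin and push against it to tip further.

Emit:
{"fn": "apply_moves", "kwargs": {"targets": [[[-0.1,-0.02,0.08,0,-1],[-0.2,-0.04,0.08,0,-1],[-0.3,-0.055,0.07,0,-1],[-0.3,-0.055,0.07,0,-1],[-0.25,-0.05,0,0,-1],[-0.15,-0.03,0,0,-1],[-0.1,-0.02,0,0,-1]]]}}

```text
clock: 7.13
eef_pos: [0.445, -0.257, 0.1493]
tool_rot: [-0.095, 0.995, 0.001, 0.003]
ft_force: [9.1, 4.6, -1.9]
grip_width: 0.0109
grasp_force: 59.3
```

Emit:
{"fn": "apply_moves", "kwargs": {"targets": [[[-0.12,-0.024,0.09,0,-1],[-0.12,-0.024,0.09,0,-1],[-0.12,-0.024,0.09,0,-1],[-0.12,-0.024,0.07,0,-1],[0,0,0,0,-1]]]}}

```text
clock: 7.55
eef_pos: [0.4287, -0.2606, 0.1645]
tool_rot: [-0.096, 0.995, 0.0, 0.006]
ft_force: [8.3, 4.5, 0.2]
grip_width: 0.0116
grasp_force: 59.4
```

Run:
```python
from h import *
p,d=shot('side','side4'); cv2.imwrite('pics/side4c.png',cv2.resize(p[40:240,230:460],None,fx=3,fy=3)[:600,:800])
```

```text
(no output)
```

View pics/side4c.png

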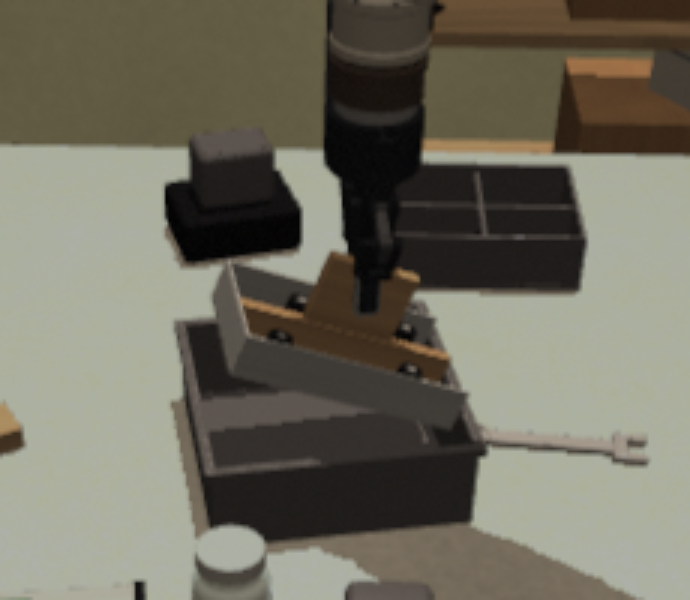

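About 22° now, lip against the near inner wall, feet not yet sliding. I set the lip deeper below the rim, so the wall holds the feet, then tip on.

Emit:
{"fn": "apply_moves", "kwargs": {"targets": [[[0.25,0.05,0,0,-1],[0.05,0.01,-0.2,0,-1],[0,0,-0.25,0,-1],[-0.15,-0.03,0,0,-1],[-0.15,-0.03,0,0,-1],[-0.12,-0.024,0.06,0,-1],[-0.12,-0.024,0.06,0,-1],[-0.12,-0.024,0.06,0,-1]]]}}

```text
clock: 8.27
eef_pos: [0.4144, -0.2635, 0.152]
tool_rot: [-0.096, 0.995, 0.0, 0.005]
ft_force: [10.0, 2.3, -0.7]
grip_width: 0.0114
grasp_force: 59.4
```

Emit:
{"fn": "apply_moves", "kwargs": {"targets": [[[-0.12,-0.024,0.06,0,-1],[-0.12,-0.024,0.06,0,-1],[-0.12,-0.024,0.06,0,-1],[0,0,0,0,-1]]]}}

```text
clock: 8.6
eef_pos: [0.3975, -0.2668, 0.1583]
tool_rot: [-0.096, 0.995, 0.0, 0.003]
ft_force: [7.3, 1.3, -3.8]
grip_width: 0.0113
grasp_force: 59.5
```

Run:
```python
from h import *
p,d=shot('side','side5'); cv2.imwrite('pics/side5c.png',cv2.resize(p[40:240,230:460],None,fx=3,fy=3)[:600,:800])
```

```text
(no output)
```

View pics/side5c.png

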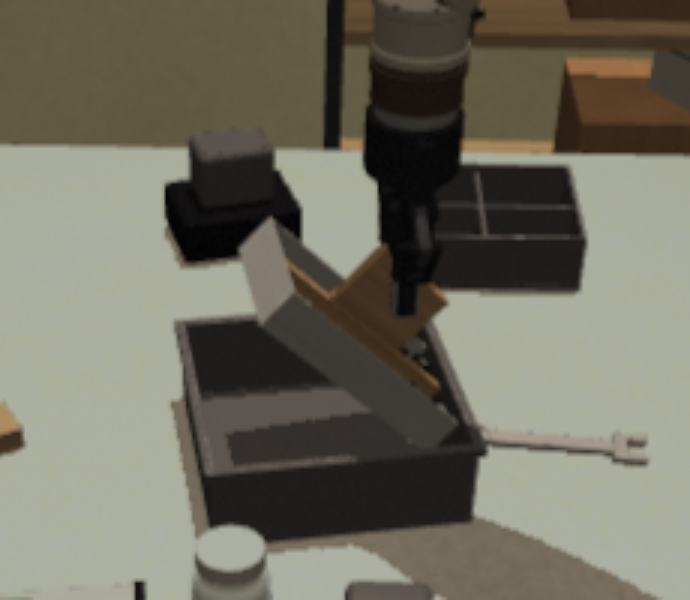

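Tipped about 36°, feet slid to the lip. I back off so that they drop into the bin.

Emit:
{"fn": "apply_moves", "kwargs": {"targets": [[[0.2,0.04,0,0,-1],[0.35,0.07,0.05,0,-1],[0.4,0.08,0.1,0,-1],[0.3,0.06,0.1,0,-1],[0.15,0.03,0,0,-1],[0,0,0,0,-1],[0,0,0,0,-1],[0,0,0,0,-1]]]}}

```text
clock: 9.32
eef_pos: [0.4502, -0.2553, 0.1673]
tool_rot: [-0.095, 0.995, 0.001, -0.001]
ft_force: [-0.3, -0.7, -4.4]
grip_width: 0.0116
grasp_force: 59.9
```

Emit:
{"fn": "apply_moves", "kwargs": {"targets": [[[0,0,0.3,0,-1],[0,0,0.6,0,-1],[0,0,0.8,0,-1],[0,0,0.7,0,-1],[0,0,0.4,0,-1],[0,0,0.2,0,-1],[0,0,0,0,-1],[0,0,0,0,-1]]]}}

```text
clock: 9.98
eef_pos: [0.4509, -0.2555, 0.2875]
tool_rot: [-0.095, 0.995, 0.0, -0.001]
ft_force: [-0.8, 0.4, -4.3]
grip_width: 0.0114
grasp_force: 60.0
```

Run:
```python
from h import *
p,d=shot('side','side6'); q,e=shot('top','top6')
a=cv2.resize(p[20:220,230:430],(560,560))
b=cv2.resize(q[190:340,360:510],(240,240)); b=np.vstack([b,np.zeros((320,240,3),np.uint8)])
cv2.imwrite('pics/c6.png',np.hstack([a,b]))
P=pts('side',d); D=P[20:220,230:430]
# longest line of tray side wall: rear-wall / side-wall fit of aluminium points above rim
m=(D[...,2]>.10)&(D[...,2]<.24)&(abs(D[...,0]-.45)<.16)&(abs(D[...,1]+.2)<.05)
Q=D[m]; 
y=-Q@np.array([.188,-.982,0]); 
print(len(Q),np.percentile(y,[5,50,95])); x=Q@np.array([.982,.188,0])
s=y>np.percentile(y,90)-.004; print(cv2.minAreaRect(np.stack([x,Q[:,2]],1)[s].astype(np.float32)*1000))
```

```text
611 [-0.32863117 -0.27594242 -0.27257989]
((400.0340576171875, 213.66732788085938), (100.44049072265625, 39.516693115234375), 44.11635208129883)
```

View pics/c6.png

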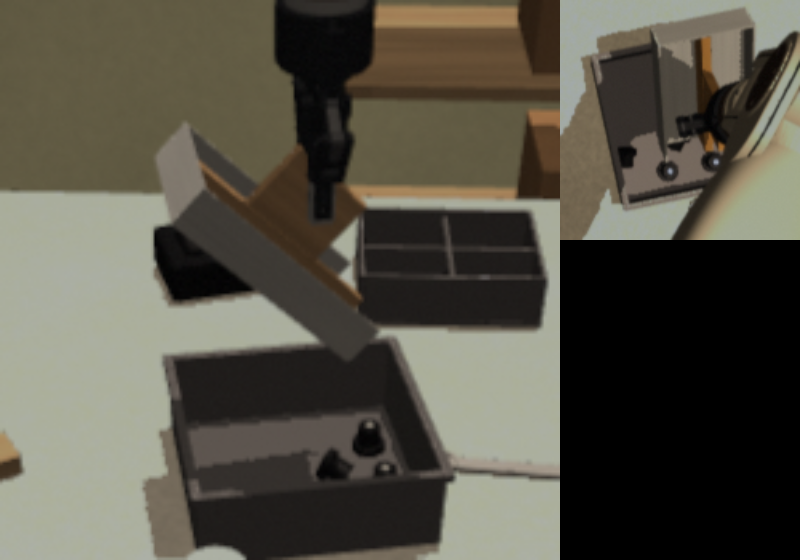

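All four feet lie in the bin (top-view inset: 627,157; 675,147; 667,170; 712,160). Next I measure the tilt properly.

Run:
```python
from h import *
P=pts('side',np.load('pics/side6.npy')).reshape(-1,3)
c=np.array([.451,-.2555,.287]); ex=np.array([.982,.188,0]); ey=np.array([-.188,.982,0])
r=P-c; x,y,z=r@ex,r@ey,r[:,2]
for lo,hi in((.054,.066),(-.009,-.003),(.003,.009)):
    m=(y>lo)&(y<hi)&(x>-.16)&(x<.16)&(z>-.17)&(z<.12)&((lo>.05)|(z<.03))
    A=np.stack([x[m],z[m]],1).astype(np.float32)*1000
    print(len(A),cv2.minAreaRect(A),A.min(0),A.max(0))
    for k in np.arange(-60,60,20):
        s=A[abs(A[:,0]-k)<4]
        if len(s)>3: print(k,np.percentile(s[:,1],[2,98]).round(1))
```

```text
1498 ((6.994539260864258, -2.716217041015625), (202.03074645996094, 141.69635009765625), 44.0494384765625) [ -43.429626 -118.856674] [126.22586   82.114975]
-40 [-97.6 -87.7]
-20 [-118.2  -70.9]
0 [-104.1   80.5]
20 [-85.9 -33.4]
40 [-67.2 -14.1]
27 ((27.361732482910156, -12.505897521972656), (196.20492553710938, 62.071651458740234), 33.770389556884766) [-36.93632  -92.836945] [125.78867   28.838247]
858 ((21.650848388671875, -10.970947265625), (202.4559326171875, 82.42599487304688), 36.776546478271484) [ -40.457516 -103.183136] [126.89506   29.919003]
-40 [-97.9  -8.5]
-20 [-89.6   9.7]
0 [-70.2 -24.6]
20 [-50.   29.2]
40 [-32.9  21.1]
```

The tilt is about 43°, slightly too much. I'll ease it back by pushing the underside near the lip against the far rim.

Emit:
{"fn": "apply_moves", "kwargs": {"targets": [[[0.2,0.04,-0.2,0,-1],[0.45,0.09,-0.4,0,-1],[0.5,0.1,-0.5,0,-1],[0.5,0.1,-0.5,0,-1],[0.5,0.1,-0.45,0,-1],[0.45,0.08,-0.3,0,-1],[0.3,0.05,-0.1,0,-1],[0.1,0.02,0,0,-1]]]}}

```text
clock: 10.75
eef_pos: [0.571, -0.2309, 0.1857]
tool_rot: [-0.096, 0.995, 0.001, -0.004]
ft_force: [-3.0, -0.1, -1.9]
grip_width: 0.0112
grasp_force: 60.1
```

Emit:
{"fn": "apply_moves", "kwargs": {"targets": [[[0.1,0.02,0,0,-1],[0.1,0.02,0,0,-1],[0,0,0,0,-1]]]}}

```text
clock: 11.0
eef_pos: [0.5789, -0.2308, 0.1901]
tool_rot: [-0.095, 0.995, 0.0, -0.001]
ft_force: [-3.5, -0.3, -1.7]
grip_width: 0.0113
grasp_force: 60.2
```

Emit:
{"fn": "apply_moves", "kwargs": {"targets": [[[0.1,0.02,0,0,-1],[0.08,0.015,0,0,-1],[0,0,0,0,-1],[-0.2,-0.04,0.2,0,-1],[-0.4,-0.08,0.4,0,-1],[-0.5,-0.1,0.6,0,-1],[-0.5,-0.1,0.6,0,-1],[-0.5,-0.1,0.4,0,-1]]]}}

```text
clock: 11.67
eef_pos: [0.5034, -0.2465, 0.2818]
tool_rot: [-0.096, 0.995, -0.001, 0.003]
ft_force: [0.9, -0.3, -2.6]
grip_width: 0.0115
grasp_force: 60.0
```

Emit:
{"fn": "apply_moves", "kwargs": {"targets": [[[-0.5,-0.1,0.2,0,-1],[-0.3,-0.05,0,0,-1],[-0.1,-0.02,0,0,-1],[0,0,0,0,-1],[0,0,0,0,-1]]]}}

```text
clock: 12.08
eef_pos: [0.4674, -0.2529, 0.2867]
tool_rot: [-0.096, 0.995, -0.0, 0.001]
ft_force: [1.2, -0.0, -3.4]
grip_width: 0.0113
grasp_force: 59.9
```

```bash
cat > t.py <<'E'
from h import *
import sys
f=sys.argv[1]; p,d=shot('side',f); o=get_obs(); cv2.imwrite('pics/'+f+'c.png',cv2.resize(p[20:220,230:430],(560,560)))
P=pts('side',d).reshape(-1,3); ex=np.array([.982,.188,0]); ey=np.array([-.188,.982,0])
r=P-o['eef_pos']; x,y,z=r@ex,r@ey,r[:,2]
m=(y>.054)&(y<.066)&(x>-.16)&(x<.16)&(z>-.17)&(z<.04)
A=np.stack([x[m],z[m]],1).astype(np.float32)*1000
print(o['eef_pos'],cv2.minAreaRect(A))
E=[(k,*np.percentile(A[abs(A[:,0]-k)<3,1],[2,98])) for k in range(-10,80,6)]
E=np.array(E); print(np.degrees(np.arctan(np.polyfit(E[:,0],E[:,1],1)[0])),np.degrees(np.arctan(np.polyfit(E[:,0],E[:,2],1)[0])))
E
python3 t.py side7
```

```text
[ 0.46759698 -0.25276351  0.28626386] ((36.28632354736328, -43.68489074707031), (204.07232666015625, 39.93480682373047), 37.91029739379883)
38.287688648337046 37.780253971284544
```

View pics/side7c.png

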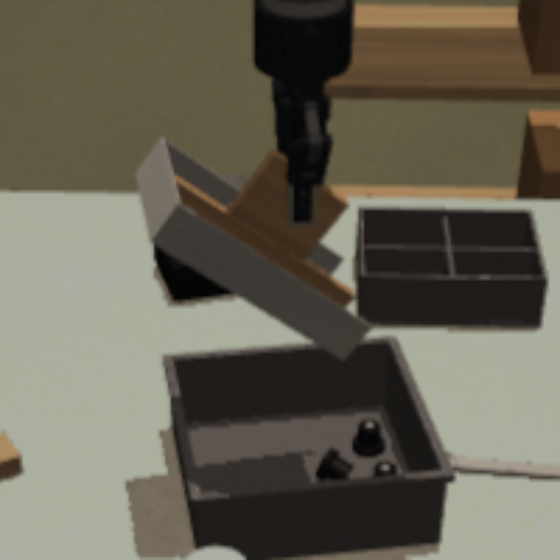

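37.9° now. One small trim brings it closer to 35°.

Emit:
{"fn": "apply_moves", "kwargs": {"targets": [[[0.2,0.04,-0.2,0,-1],[0.45,0.09,-0.4,0,-1],[0.5,0.1,-0.5,0,-1],[0.5,0.1,-0.5,0,-1],[0.5,0.1,-0.45,0,-1],[0.45,0.08,-0.3,0,-1],[0.25,0.04,-0.1,0,-1],[0.1,0.02,0,0,-1]]]}}

```text
clock: 12.8
eef_pos: [0.585, -0.2287, 0.1851]
tool_rot: [-0.096, 0.995, 0.001, -0.003]
ft_force: [-2.6, -0.5, -2.5]
grip_width: 0.0114
grasp_force: 60.2
```

Emit:
{"fn": "apply_moves", "kwargs": {"targets": [[[0.08,0.015,0,0,-1],[0.07,0.015,0,0,-1],[0,0,0,0,-1],[-0.2,-0.04,0.2,0,-1],[-0.4,-0.08,0.4,0,-1],[-0.5,-0.1,0.6,0,-1],[-0.5,-0.1,0.6,0,-1],[-0.5,-0.1,0.4,0,-1]]]}}

```text
clock: 13.47
eef_pos: [0.5065, -0.2464, 0.2803]
tool_rot: [-0.095, 0.995, -0.001, 0.003]
ft_force: [0.9, -0.7, -2.5]
grip_width: 0.0116
grasp_force: 60.0
```

Emit:
{"fn": "apply_moves", "kwargs": {"targets": [[[-0.5,-0.1,0.2,0,-1],[-0.3,-0.05,0,0,-1],[-0.1,-0.02,0,0,-1],[0,0,0,0,-1],[0,0,0,0,-1],[0,0,0,0,-1]]]}}

```text
clock: 13.97
eef_pos: [0.4713, -0.2524, 0.2842]
tool_rot: [-0.096, 0.995, 0.0, 0.0]
ft_force: [0.5, 0.3, -3.4]
grip_width: 0.0114
grasp_force: 59.9
```

```bash
python3 t.py side8
```

```text
[ 0.47141601 -0.25232541  0.28393224] ((34.45762252807617, -45.103485107421875), (203.83291625976562, 40.697025299072266), 35.432716369628906)
35.486558780218516 35.138210650820845
```

View pics/side8.png

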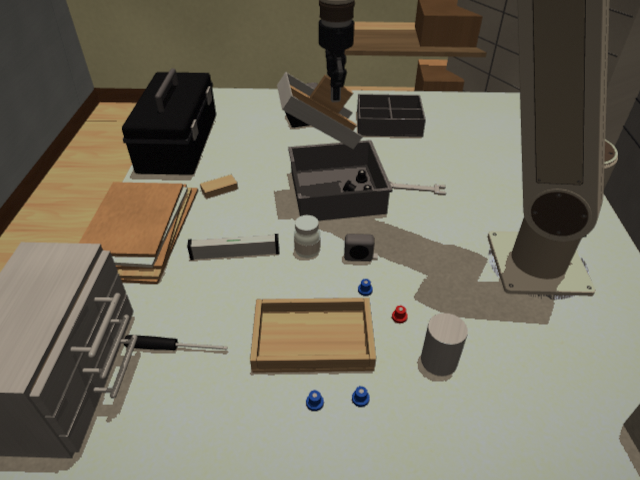

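The tilt is 35.4°. The tray (px 320,110) is clear above the bin, the feet are in the bin (345–370, 175–190), and everything else is where it was. Handing in.

```bash
python3 -c "
from workcell import order; print(order.job_done())"
```

```text
the job is handed in; nothing more can be done
None
```

The job is handed in at about 14 s: all four feet are in the bin, and the empty tray is still held above it, lip down at about 35°, clear of bin and holder, with nothing else on the bench moved.

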